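Mount the funnel-ring arm on its ball post and latch it

TASK

Take the funnel-ring arm out of its parking bracket (in there only its bar can be gripped) and set it down flat on the free bench, then take it again by its socket block. Lower the socket gently over the ball of the post, with the bar in the post's cradle, until it sits fully home, let go of it, and then press the latch lever all the way down. Leave the other things on the bench where they are.

Things in the scene. Friction and masses are not known exactly. Their poses are not given: they have to be found in the camera images.
- ring_arm: Loose metal arm, 195 mm long, 0.3 to 0.4 kg: aluminium socket block 50x50x42 mm (38 mm bore from below), steel bar 14 mm wide (x 25 to 115 mm, z 14 to 32 mm), steel funnel ring 56 mm across, 24 mm high, at x = 142 mm. Origin: centre of the block's underside; x along the bar to the ring, z up. Centre of mass about 40 mm along x. Take it for mounting by the block's faces at y = +-25 mm.
- bar_grip (a point): Point on the bar's centre line, 95 mm from the block's axis along +x and 23 mm above the arm's underside, between lever and ring: the place to grip the bar across its 14 mm.
- socket_seat (a point): Point on the axis of the socket's bore (38 mm wide, 36 mm deep, 3 mm chamfer at the mouth), 19 mm above the block's underside, where the ball's centre lies when the socket sits fully home.
- parking_bracket: Grey bracket fixed to the bench, where the arm's block stands at the start: three walls 50 mm high, 60 mm apart inside, open above and towards the bar (+x), no floor, so the block cannot be gripped in there. Origin on the bench under the block. Reaches 37 mm back, 24 mm forward, 55 mm to each side (4 mm feet). To clear it, raise the arm over 50 mm or slide it out along +x.
- ball_post: Mount fixed to the bench: grey plate 160x64x10 mm (x -42 to 118 mm), 34 mm steel ball on a neck at its origin, aluminium U cradle for the bar at x = 60 to 104 mm (18 mm between walls, flared above, walls' top 63 mm and saddle 43.5 mm above the bench). Origin on the bench under the ball, x towards the cradle. Socket home: arm level, arm x along post x, arm origin 30 mm above the bench.
- ball_centre (a point): Centre of the 34 mm ball, 49 mm above the bench.
- latch_lever (a joint): Angle of the latch lever: 0 fully raised (open) to 0.45 rad fully down (closed, level over the bar). It is stiff with friction (about 3 to 4 N at its pad) and stays where it is left. Pressed down it swings a toe under the ball; if the socket is not home the toe fouls the ball.
- lever_pad (a point): Middle of the ribbed pad on top of the 24 mm wide latch lever, over the bar: the place to press. 38 mm from the hinge, which is at x = 20, z = 46 mm of the arm. Fully down it is at x = 58, z = 52 mm of the arm (82 mm above the bench on the post); raised it stands about 16 mm higher. The lever's two legs hang beside the bar at arm x = 25 to 52 mm.
- amber_bottle: Amber glass bottle with a cap, 88 mm wide, 192 mm high, a bystander; origin under its centre.
- slide_box: Closed flat box for slides, 83 x 105 x 30 mm, a bystander; origin under its centre.
- label_roll: Roll of label tape, 66 mm across, 25 mm high, a bystander; origin under its centre.
- heating_mantle: Fixed heating mantle with a wide round bowl, about 0.3 m high, behind the post: pass in front of it (nearer the robot, x under 0.5) when moving from one side of the bench to the other; the bench in front of it and to its left is free.

How it is judged:
By the outcome, as a careful person would: the job done as asked, in the order asked, and still so for the second after the job is handed in, with the robot touching nothing.
It also fails if it takes over 64 s, if anything falls off the work surface, if the arm or the gripper's body presses on something with over 40 N, if the wrist force passes 120 N, or if a joint passes its speed limit or range.

ROBOT

A 6-joint arm with a two-finger parallel gripper is mounted at the origin on a cart in front of the work surface, level with it; the furniture and walls round the work are solid. World frame = base frame: x ahead of the robot, y to its left, z up, the work surface at z = 0. Lengths are in m, angles in degrees, forces in N, time in s.
With the tool pointing down it reaches from about 0.35 to 0.875 m from the base axis. Payload 4.2 kg.
Tool frame: the origin (TCP) lies midway between the tips of the shut fingers; the grasp point (between the pads) lies 19 mm behind it; z points along the fingers, y is the line along which they close (so a half turn about z gives the same grasp; the last joint's range is limited). The gripper opens to 87 mm and grips with 3 to 60 N. Pads are 19 mm wide; open, the fingers measure 117 mm over their backs; the gripper's body (75 mm by 190 mm) begins 51 mm behind the grasp point.
Start: joints at [88.27, 22.042, 0.453, 0, -68.411, -14.817], TCP at [0.178, 0.599, 0.223] pointing down, gripper open.
Joint ranges: [-179.83, 179.83], [-69.29, 118.12], [-61.27, 80.66], [-181.25, 117.63], [-171.15, -9.14], [-177.46, 177.46]. Speed limits (degrees/s): [159.86, 159.86, 180, 180, 180, 180].

INTERFACE

Orientations are given as a 3x3 rotation matrix whose columns are the frame's x, y, z axes.
In Python, from station import r gives the robot as it stands.
- The arm moves only by the shell command python3 steer.py 'ROWS'. ROWS is a JSON list of rows, 1 to 8 of them, each an object with the fields aperture (the opening from 0.0 (shut) to 1.0 (fully open)), tx, ty, tz (the shift in units of 25 mm), ax, ay, az (a rotation vector in degrees); a field left out counts as zero (the opening has to be given); each row is the pose to reach, as a shift and turn from the pose commanded when the command began, along the tool's axes at that moment; what a row does not reach only later rows make up. A row lasts 1/10 s, in which the tool goes at most 0.05 m and 8.59 degrees, less where a joint would pass 70% of its speed; a pose out of reach is approached as far as the arm can. The fingers move at their own pace and stop on an object; the grip force is fixed at half the most. Time passes only in rows, so rows that do not move let the fingers close. It prints the time, the measured TCP pose, the force, the opening and the grip force at its end. Input that does not fit is refused with a message, and nothing moves.
- r.sense(): the state, without advancing time (a new reading comes with each control period).
- r.capture(name): name is "scene" or "top" or "wrist"; returns a dict with "pixels" (384x512x3 uint8, red, green, blue), "z_map" (384x512 float32, m along the optical axis (not along the pixel's ray), 0 where there is no reading), "K" (3x3 intrinsics, pixels), "world_from_camera" (4x4, takes a point from camera to world coordinates). Camera axes: x right, y up, looking along -z (the intrinsics and any distortion apply to the point x, -y, -z); pixel columns grow to the right and rows downward; lengths in m; the calibration is good to about 2 mm. The wrist camera is an equidistant fisheye: a pixel r from the principal point sees the ray r / f radians off the axis. A picture is of the moment at which its call begins.
- r.finish_job(): hands the job in; it is judged then, once.
The state is a dict: "time_s": time; "joints": joint angles; "joint_velocities": joint speeds; "effort": joint torques, N m; "tcp_pos": TCP position; "ee_rot": TCP orientation; "wrist_force": force on the tool from outside, world axes, zero at the start; "moment": the same for the moment, N m; "gripper_width": opening from 0.0 (shut) to 1.0 (fully open); "gripper_force": force on a finger pad.
Only numpy, scipy, OpenCV 4.12 (cv2) and the standard library are available. Lean on these libraries where they do the work, as an engineer would, in place of code of your own. Each camera call takes 0.05 s, during which the arm holds its last target. There are 200 camera calls.

## Working session

There is one attempt and no reset: what is moved stays moved. The work goes in short steps, Python scripts to look and compute and a shell command to move; the robot and the scene stay as the last step left them, time stands still between calls to the robot, and variables do not carry over. Pictures are saved under pics/ and viewed, at most 10 in all, crops included, and the job is handed in when it is done.

```bash
ls; mkdir -p pics
cat > h.py <<'E'
import numpy as np, cv2
from station import r
def grab(n):
    c=r.capture(n); cv2.imwrite
    return c
def pts(c):
    """world points per pixel for pinhole cams"""
    z=c["z_map"];K=c["K"];T=c["world_from_camera"]
    v,u=np.mgrid[:z.shape[0],:z.shape[1]]
    p=np.stack([(u-K[0,2])/K[0,0]*z,-(v-K[1,2])/K[1,1]*z,-z],-1)
    return p@T[:3,:3].T+T[:3,3]
def save(c,n): cv2.imwrite("pics/"+n,c["pixels"][...,::-1])
E
python3 - <<'E'
from h import *
s=r.sense();print({k:np.round(v,3).tolist() for k,v in s.items()})
ims=[]
for n in("scene","top"):
    c=r.capture(n);np.savez(n+".npz",**c);ims.append(c["pixels"]);print(n,c["K"].tolist(),np.round(c["world_from_camera"],3).tolist())
cv2.imwrite("pics/a.png",np.hstack(ims)[...,::-1][:, :]) if 0 else [cv2.imwrite(f"pics/a{i}.png",cv2.resize(m,(800,600))[...,::-1]) for i,m in enumerate(ims)]
E
```

```text
pics
station.py
steer.py
{'time_s': 0.0, 'joints': [88.27, 22.091, 0.379, -0.029, -68.414, -14.816], 'joint_velocities': [-0.132, -0.005, 0.054, -0.017, -0.023, 0.058], 'effort': [-0.001, -39.067, 18.741, 4.22, 0.011, -0.0], 'tcp_pos': [0.178, 0.599, 0.221], 'ee_rot': [[0.959, -0.285, -0.001], [-0.285, -0.959, -0.002], [0.0, 0.002, -1.0]], 'wrist_force': [-0.792, 0.677, 0.381], 'moment': [-0.027, -0.022, 0.023], 'gripper_force': 0.0, 'gripper_width': 0.997}
scene [[374.0653064379333, 0.0, 253.83377314157048], [0.0, 374.0653064379333, 185.73164529533446], [0.0, 0.0, 1.0]] [[0.485, 0.597, -0.639, -0.343], [-0.874, 0.331, -0.355, -0.488], [-0.001, 0.731, 0.682, 1.06], [0.0, 0.0, 0.0, 1.0]]
top [[457.23742811869846, 0.0, 249.20460087252394], [0.0, 457.23742811869846, 195.78330726531104], [0.0, 0.0, 1.0]] [[0.013, 0.996, -0.089, 0.421], [-1.0, 0.012, -0.01, 0.014], [-0.009, 0.089, 0.996, 1.828], [0.0, 0.0, 0.0, 1.0]]
```

View pics/a0.png

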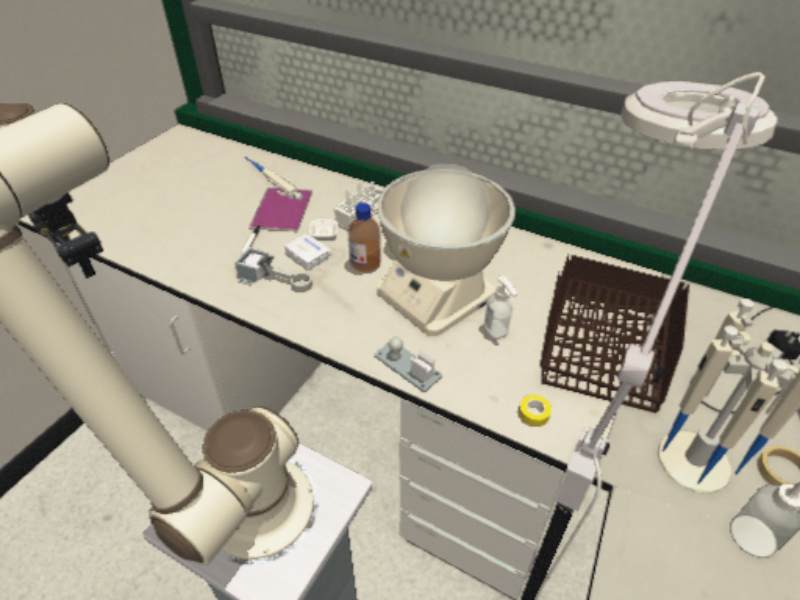

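View pics/a1.png

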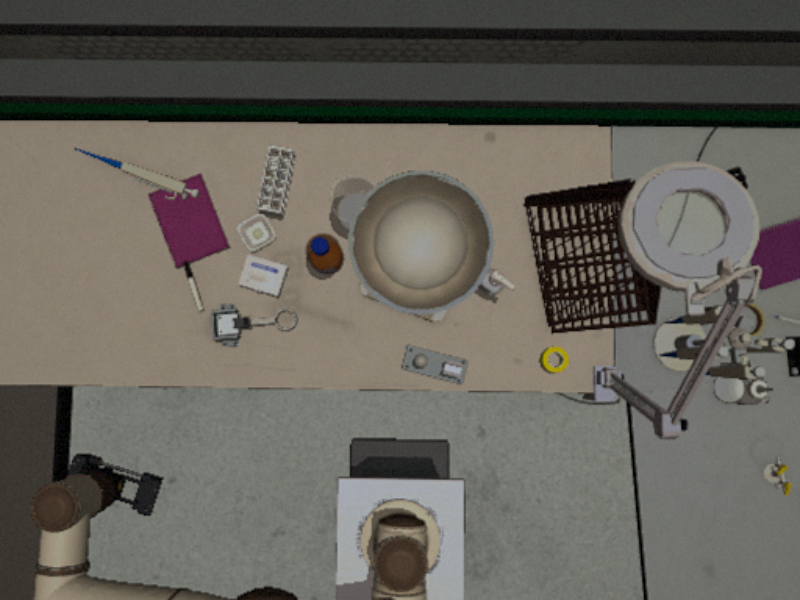

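The scene view shows the arm in its bracket (block at 255,265, ring at 300,282) and the post (ball 397,347, cradle 425,368). In the top view the block is at (227,325), ring (286,320), ball (421,361), cradle (453,369), and the box is at (263,275).

```bash
cat > m.py <<'E'
from h import *
for n in("scene","top"):
    c=dict(np.load(n+".npz"));P=pts(c);np.save(n+"_P.npy",P)
    def ctr(m,l):
        q=P[m]; print(n,l,len(q),np.round(np.median(q,0),4),np.round(q.min(0),3),np.round(q.max(0),3))
    # bench level
    X,Y,Z=P[...,0],P[...,1],P[...,2]
    f=(X>.4)&(X<.9)&(Y>-.1)&(Y<.8)
    print("bench z",np.median(Z[f&(abs(Z)<.02)]))
    s=.64 
    def px(u,v): return P[int(v*s),int(u*s)]
    L=[("block",227,325),("ring",286,320),("ball",421,361),("crad",453,369)] if n=="top" else [("block",255,262),("ring",300,282),("ball",397,345),("crad",425,366)]
    for l,u,v in L: print(n,l,np.round(px(u,v),3))
    img=c["pixels"]
    U=[(slice(185,225),slice(125,200)),(slice(215,250),slice(250,305))] if n=="top" else [(slice(145,190),slice(145,205)),(slice(210,252),slice(235,285))]
    for i,w in enumerate(U):
        z=np.clip(Z[w]*1000,-9,120)
        vis=np.hstack([img[w][...,::-1],cv2.applyColorMap((np.clip(z,0,100)*2.5).astype(np.uint8),cv2.COLORMAP_JET)])
        cv2.imwrite(f"t_{n}{i}.png",cv2.resize(vis,(800,int(800*vis.shape[0]/vis.shape[1])) if 0 else (640,290),interpolation=cv2.INTER_NEAREST))
a=[cv2.imread(f"t_{n}{i}.png") for n in("scene","top") for i in(0,1)]
cv2.imwrite("pics/b.png",cv2.resize(np.vstack([np.hstack(a[:2]),np.hstack(a[2:])]),(800,560)))
E
python3 m.py
```

```text
bench z -0.00036530612089524794
scene block [0.527 0.434 0.04 ]
scene ring [ 0.555  0.31  -0.001]
scene ball [ 0.438 -0.055  0.059]
scene crad [ 0.424 -0.135  0.043]
bench z 0.0009583462117268571
top block [0.528 0.438 0.047]
top ring [0.548 0.297 0.   ]
top ball [ 0.444 -0.047  0.063]
top crad [ 0.426 -0.125  0.049]
```

View pics/b.png

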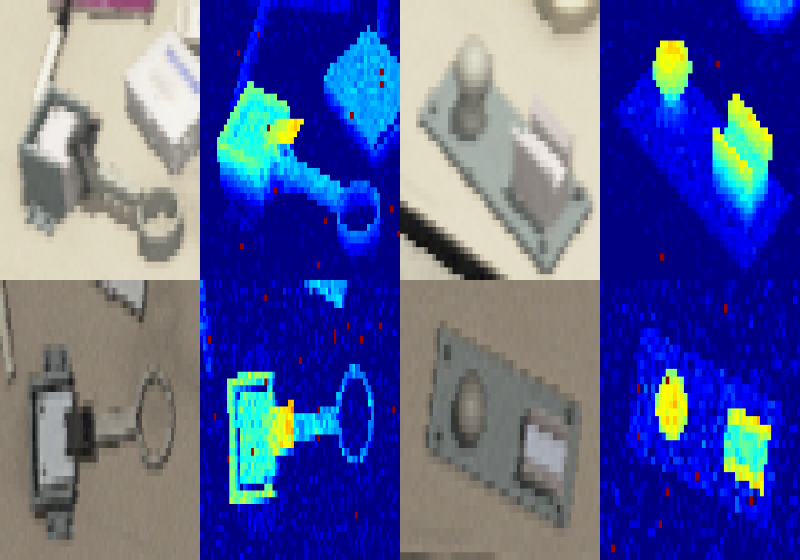

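The enlarged crops show the block in the bracket with the raised lever (orange, near column 285) and the bar and ring to its right. The ball and the two cradle walls are clear on the post. I'll move above the arm and refine the measurement with the wrist camera.

Careful with the scale: shifts go in units of 25 mm. That gives: 0.345 m is 13.8, 0.31 m is 12.4.

```bash
python3 steer.py '[{"aperture":1,"tx":1.6,"ty":0.56,"az":8},{"aperture":1,"tx":3.4,"ty":1.2,"az":16},{"aperture":1,"tx":5.2,"ty":1.88,"az":24},{"aperture":1,"tx":7,"ty":2.52,"az":32},{"aperture":1,"tx":8.8,"ty":3.2,"az":40},{"aperture":1,"tx":10.6,"ty":3.84,"az":48},{"aperture":1,"tx":12.4,"ty":4.48,"az":56},{"aperture":1,"tx":13.8,"ty":5,"az":64}]'; python3 steer.py '[{"aperture":1,"tx":0.8,"tz":-1.2,"az":1},{"aperture":1,"tx":0.8,"tz":-1.2,"az":1}]'
python3 - <<'E'
from h import *
s=r.sense();c=r.capture("wrist");np.savez("w1.npz",**c);R=np.array(s["ee_rot"]);T=c["world_from_camera"]
print(c["K"].tolist());print(np.round(s["tcp_pos"],4),np.round(R,3).tolist());print("cam in tool",np.round(R.T@(T[:3,3]-s["tcp_pos"]),4),np.round(R.T@T[:3,:3],3).tolist())
cv2.imwrite("pics/w1.png",cv2.resize(c["pixels"],(800,600))[...,::-1])
E
```

```text
time_s: 0.9
tcp_pos: [0.4747, 0.379, 0.2221]
ee_rot: [[0.157, -0.988, -0.001], [-0.988, -0.157, -0.001], [0.001, 0.001, -1.0]]
wrist_force: [-0.3, 0.2, -0.2]
gripper_width: 0.999
gripper_force: 0.0
time_s: 1.1
tcp_pos: [0.479, 0.3599, 0.256]
ee_rot: [[0.144, -0.99, 0.005], [-0.99, -0.144, 0.003], [-0.002, -0.005, -1.0]]
wrist_force: [-0.3, 0.5, 1.1]
gripper_width: 1.002
gripper_force: 0.0
[[297.3186396354542, 0.0, 251.3945851577679], [0.0, 297.3186396354542, 195.5624109283887], [0.0, 0.0, 1.0]]
[0.479  0.3599 0.256 ] [[0.144, -0.99, 0.005], [-0.99, -0.144, 0.003], [-0.002, -0.005, -1.0]]
cam in tool [ 0.0644 -0.0008 -0.1624] [[-0.001, 0.971, 0.239], [1.0, 0.001, 0.001], [0.0, 0.239, -0.971]]
```

View pics/w1.png

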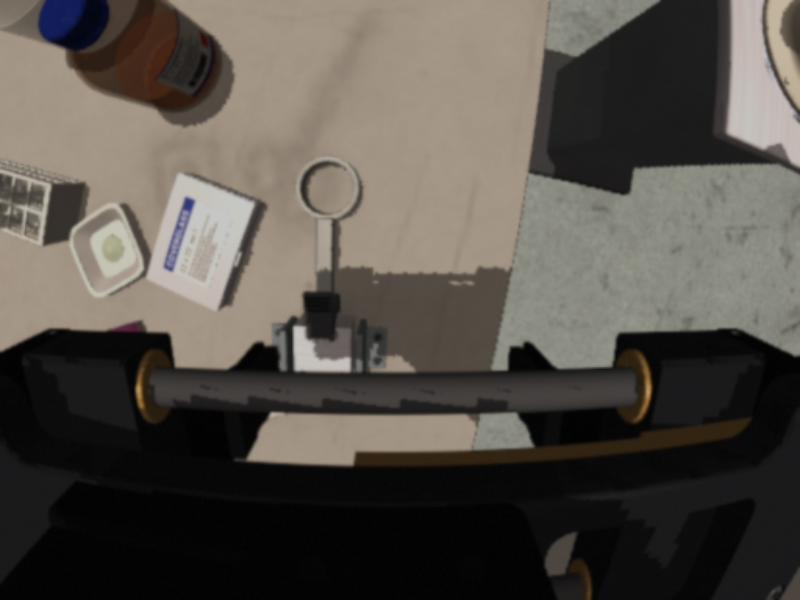

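The wrist view shows the ring at (328,188), the bar from (325,220) to (325,290), the lever at (322,312), and the block partly under the gripper bar at (325,348).

```bash
cat >> h.py <<'E'
def wdir(c,u,v):
    K=c["K"];x=(np.asarray(u,float)-K[0,2])/K[0,0];y=(np.asarray(v,float)-K[1,2])/K[1,1];t=np.hypot(x,y)+1e-12
    s=np.tan(t)/t   # direction with unit depth
    return np.stack([x*s,-y*s,-np.ones_like(x)],-1)@c["world_from_camera"][:3,:3].T
def wpts(c):
    v,u=np.mgrid[:384,:512]
    return wdir(c,u,v)*c["z_map"][...,None]+c["world_from_camera"][:3,3]
def onplane(c,u,v,z):
    d=wdir(c,u,v);o=c["world_from_camera"][:3,3]
    return o+d*((z-o[2])/d[...,2])[...,None]
E
python3 - <<'E'
from h import *
c=dict(np.load("w1.npz"));P=wpts(c);X,Y,Z=np.moveaxis(P,-1,0)
u,v=np.meshgrid(np.arange(512),np.arange(384))
print("bench",np.nanmedian(Z[90:130,230:300]), np.median(Z[60:90,150:200]))
box=(u>185)&(u<235)&(v>97)
ring=box&(v<140)&(Z>.008)&(Z<.06)
q=P[ring];print("ring",len(q),np.percentile(q[:,2],[5,25,50,75,95]),"minmax",q.min(0),q.max(0))
(rc,rr),rad=cv2.minEnclosingCircle(np.argwhere(ring)[:,::-1].astype(np.float32));print("ring px",rc,rr,rad,ring.sum())
for w in(.024,.028,.032):
  print(onplane(c,rc,rr,w))
for row in range(144,222,4):
    m=(v==row)&(u>170)&(u<245)&(Z>.012); uu=u[m]
    if m.any(): print(row,uu.min(),uu.max(),np.median(Z[m]).round(4),onplane(c,(uu.min()+uu.max())/2,float(row),float(np.median(Z[m]))).round(4))
E
```

```text
bench -0.00023722324361008518 -0.00012229478969100205
ring 528 [0.01193555 0.02256598 0.02377947 0.02450269 0.02527554] minmax [0.51970448 0.27114418 0.00805648] [0.57445964 0.32572561 0.03186924]
ring px 209.3616485595703 120.27184295654297 21.281518936157227 528
[0.54606896 0.29950597 0.024     ]
[0.54548259 0.29946827 0.028     ]
[0.54489622 0.29943057 0.032     ]
144 203 213 0.032 [0.5427 0.3305 0.032 ]
148 203 213 0.0323 [0.542  0.3357 0.0323]
152 203 213 0.0321 [0.5414 0.3409 0.0321]
156 203 213 0.0317 [0.5408 0.3463 0.0317]
160 203 213 0.0322 [0.5401 0.3515 0.0322]
164 203 213 0.0315 [0.5395 0.3569 0.0315]
168 202 213 0.0317 [0.5395 0.3622 0.0317]
172 202 229 0.0324 [0.5282 0.366  0.0324]
176 202 213 0.0314 [0.5383 0.373  0.0314]
180 192 213 0.032 [0.5444 0.3792 0.032 ]
184 202 239 0.0314 [0.5197 0.3813 0.0314]
188 194 216 0.0674 [0.5351 0.381  0.0674]
192 194 224 0.0666 [0.5297 0.3855 0.0666]
196 195 216 0.0656 [0.5336 0.3914 0.0656]
200 195 215 0.0615 [0.5342 0.3978 0.0615]
204 185 226 0.0342 [0.5365 0.411  0.0342]
208 182 233 0.0392 [0.5326 0.4147 0.0392]
212 179 233 0.0441 [0.5335 0.419  0.0441]
216 179 233 0.0486 [0.5324 0.4229 0.0486]
220 179 233 0.0423 [0.5326 0.4308 0.0423]
```

```bash
cat >> h.py <<'E'
def go(p,barang):
    """tool-axis shift to TCP p and turn making tool y = barang-90 deg"""
    s=r.sense();R=np.array(s["ee_rot"]);d=np.array(p)-s["tcp_pos"]
    a=np.degrees(np.arctan2(R[1,1],R[0,1]));t=(barang-90-a+90)%180-90
    print("t",s["time_s"],"tcp",np.round(s["tcp_pos"],4),"shift",np.round(R.T@d,4),"rz",round(-t,2),"tilt",np.round(R[:2,2],4),"F",np.round(s["wrist_force"],1),"w",round(s["gripper_width"],3),round(s["gripper_force"],1),"j6",s["joints"][5])
E
python3 -c "
from h import *
go([.5404,.3462,.006],-83.1)"
```

```text
t 1.15 tcp [0.4776 0.3607 0.2543] shift [ 0.024  -0.0593  0.2484] rz 1.43 tilt [0.0024 0.0026] F [0.5 1.2 0.6] w 1.001 0.0 j6 -44.22434756580605
```

In the tool's units: 0.16 m is 6.4, 0.15 m is 6.

```bash
python3 steer.py '[{"aperture":0.6,"tx":0.32,"ty":-0.8,"tz":1.2,"az":0.5},{"aperture":0.6,"tx":0.64,"ty":-1.6,"tz":2.8,"az":1},{"aperture":0.6,"tx":0.96,"ty":-2.36,"tz":4.4,"az":1.4},{"aperture":0.6,"tx":0.96,"ty":-2.36,"tz":6,"az":1.4},{"aperture":0.6,"tx":0.96,"ty":-2.36,"tz":6.4,"az":1.4},{"aperture":0.6,"tx":0.96,"ty":-2.36,"tz":6.4,"az":1.4},{"aperture":0.6,"tx":0.96,"ty":-2.36,"tz":6.4,"az":1.4}]'; python3 -c "
from h import *
go([.5404,.3462,.006],-83.1)"
```

```text
time_s: 1.85
tcp_pos: [0.5388, 0.3476, 0.0944]
ee_rot: [[0.125, -0.992, 0.003], [-0.992, -0.125, 0.002], [-0.001, -0.003, -1.0]]
wrist_force: [0.3, -0.6, 0.1]
gripper_width: 0.608
gripper_force: 0.0
t 1.85 tcp [0.5388 0.3476 0.0944] shift [ 0.0017 -0.0012  0.0884] rz 0.25 tilt [0.0025 0.0016] F [ 0.3 -0.6  0.1] w 0.608 0.0 j6 -40.154266647624404
```

In the tool's units: 0.088 m is 3.52, 0.08 m is 3.2.

```bash
python3 steer.py '[{"aperture":0.6,"tx":0.08,"ty":-0.04,"tz":1.2,"az":0.2},{"aperture":0.6,"tx":0.08,"ty":-0.04,"tz":2.4,"az":0.2},{"aperture":0.6,"tx":0.08,"ty":-0.04,"tz":3.2,"az":0.2},{"aperture":0.6,"tx":0.08,"ty":-0.04,"tz":3.52,"az":0.2},{"aperture":0.6,"tx":0.08,"ty":-0.04,"tz":3.52,"az":0.2},{"aperture":0.6,"tx":0.08,"ty":-0.04,"tz":3.52,"az":0.2}]'; python3 steer.py '[{"aperture":0},{"aperture":0},{"aperture":0},{"aperture":0},{"aperture":0},{"aperture":0}]'
```

```text
time_s: 2.45
tcp_pos: [0.5406, 0.3457, 0.0068]
ee_rot: [[0.12, -0.993, 0.003], [-0.993, -0.12, 0.003], [-0.002, -0.003, -1.0]]
wrist_force: [0.1, 0.3, 0.5]
gripper_width: 0.597
gripper_force: 0.0
time_s: 3.05
tcp_pos: [0.5398, 0.3445, 0.0046]
ee_rot: [[0.119, -0.993, 0.001], [-0.993, -0.119, 0.0], [-0.0, -0.001, -1.0]]
wrist_force: [0.4, 1.1, 0.9]
gripper_width: 0.156
gripper_force: 29.9
```

In the tool's units: -0.105 m is -4.2, -0.1 m is -4.

```bash
python3 steer.py '[{"aperture":0,"tz":-0.4},{"aperture":0,"tz":-1},{"aperture":0,"tz":-1.8},{"aperture":0,"tz":-2.6},{"aperture":0,"tz":-3.4},{"aperture":0,"tz":-4},{"aperture":0,"tz":-4.2},{"aperture":0,"tz":-4.2}]'
python3 - <<'E'
from h import *
c=r.capture("scene");cv2.imwrite("pics/l1.png",cv2.resize(c["pixels"][110:230,120:280],(800,600),interpolation=cv2.INTER_NEAREST)[...,::-1])
E
```

```text
time_s: 3.85
tcp_pos: [0.5396, 0.3446, 0.1108]
ee_rot: [[0.119, -0.993, 0.001], [-0.993, -0.119, 0.001], [-0.001, -0.001, -1.0]]
wrist_force: [-0.0, 0.1, -3.3]
gripper_width: 0.157
gripper_force: 30.0
```

View pics/l1.png

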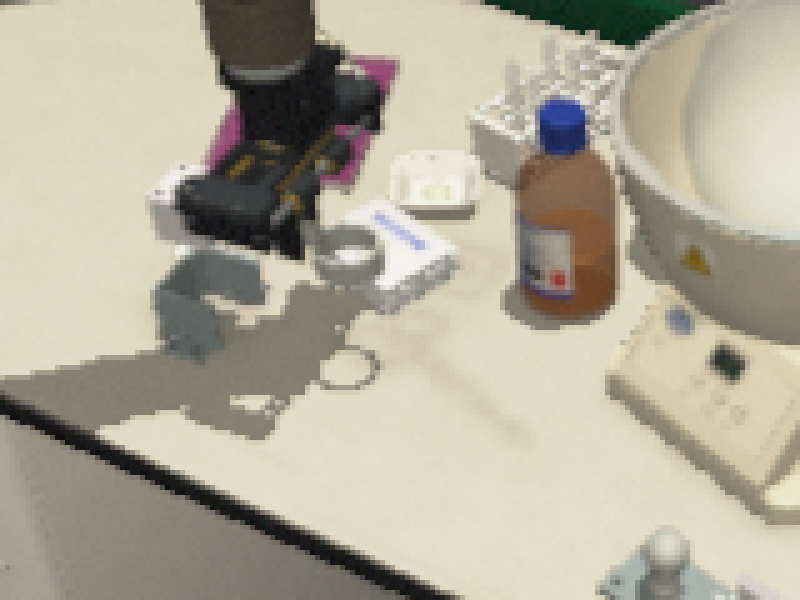

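The arm has been lifted out of the bracket (empty at 205,300) and hangs about level from the gripper, with the ring at (350,255). I'll carry it to the free bench.

In the tool's units: 0.105 m is 4.2, 0.121 m is 4.84.

```bash
python3 steer.py '[{"aperture":0,"tx":0.8,"ty":0.52,"az":3},{"aperture":0,"tx":2,"ty":1.32,"az":7},{"aperture":0,"tx":3.2,"ty":2.12,"az":11},{"aperture":0,"tx":4.2,"ty":2.8,"az":15},{"aperture":0,"tx":4.84,"ty":3.2,"az":18},{"aperture":0,"tx":4.84,"ty":3.2,"tz":0.8,"az":18},{"aperture":0,"tx":4.84,"ty":3.2,"tz":1.8,"az":18},{"aperture":0,"tx":4.84,"ty":3.2,"tz":2.8,"az":18}]'; python3 steer.py '[{"aperture":0,"tz":0.6},{"aperture":0,"tz":0.88},{"aperture":0,"tz":1.12},{"aperture":0,"tz":1.24},{"aperture":0,"tz":1.28},{"aperture":0,"tz":1.28}]'; python3 -c "
from h import *
go([.475,.215,.0046],-101)"
```

```text
time_s: 4.7
tcp_pos: [0.474, 0.2141, 0.0385]
ee_rot: [[-0.194, -0.981, -0.001], [-0.981, 0.194, -0.0], [0.0, 0.001, -1.0]]
wrist_force: [-0.1, 0.8, -3.1]
gripper_width: 0.157
gripper_force: 30.0
time_s: 5.3
tcp_pos: [0.4748, 0.215, 0.008]
ee_rot: [[-0.193, -0.981, 0.001], [-0.981, 0.193, 0.001], [-0.001, -0.001, -1.0]]
wrist_force: [-0.5, 0.1, -3.7]
gripper_width: 0.157
gripper_force: 30.0
t 5.3 tcp [0.4748 0.215  0.008 ] shift [-0.0001 -0.0002  0.0034] rz -0.14 tilt [0.0008 0.0007] F [-0.5  0.1 -3.7] w 0.157 30.0 j6 -53.35853839975495
```

In the tool's units: 0.003 m is 0.12, 0.002 m is 0.08.

```bash
python3 steer.py '[{"aperture":0,"tz":0.04},{"aperture":0,"tz":0.08},{"aperture":0,"tz":0.12},{"aperture":0,"tz":0.12}]'; python3 steer.py '[{"aperture":0.35},{"aperture":0.5},{"aperture":0.5},{"aperture":0.5}]'; python3 steer.py '[{"aperture":0.5,"tz":-0.8},{"aperture":0.5,"tz":-2},{"aperture":0.5,"tz":-3.6},{"aperture":1,"tx":-0.8,"tz":-5.2},{"aperture":1,"tx":-2,"tz":-6.8},{"aperture":1,"tx":-3.2,"tz":-8.4},{"aperture":1,"tx":-4,"tz":-8.8},{"aperture":1,"tx":-4,"tz":-8.8}]'
python3 - <<'E'
from h import *
r.capture("top")
go([.48,.26,.22],-101)
c=r.capture("wrist");np.savez("w2.npz",**c);cv2.imwrite("pics/w2.png",cv2.resize(c["pixels"],(800,600))[...,::-1])
E
```

```text
time_s: 5.7
tcp_pos: [0.4748, 0.2147, 0.005]
ee_rot: [[-0.193, -0.981, 0.001], [-0.981, 0.193, 0.0], [-0.001, -0.001, -1.0]]
wrist_force: [-1.0, -1.3, 0.7]
gripper_width: 0.157
gripper_force: 30.0
time_s: 6.1
tcp_pos: [0.4747, 0.215, 0.0047]
ee_rot: [[-0.193, -0.981, 0.0], [-0.981, 0.193, 0.0], [-0.0, -0.0, -1.0]]
wrist_force: [0.4, -0.7, -0.3]
gripper_width: 0.432
gripper_force: 0.0
time_s: 6.9
tcp_pos: [0.495, 0.3158, 0.2269]
ee_rot: [[-0.191, -0.982, 0.004], [-0.982, 0.191, 0.004], [-0.005, -0.003, -1.0]]
wrist_force: [-0.9, 0.0, -0.4]
gripper_width: 0.873
gripper_force: 0.0
t 6.95 tcp [0.4937 0.3138 0.2248] shift [0.0554 0.0031 0.0047] rz -0.08 tilt [0.0003 0.0011] F [-0.9  0.1 -0.9] w 0.92 0.0 j6 -59.3484589556169
```

View pics/w2.png

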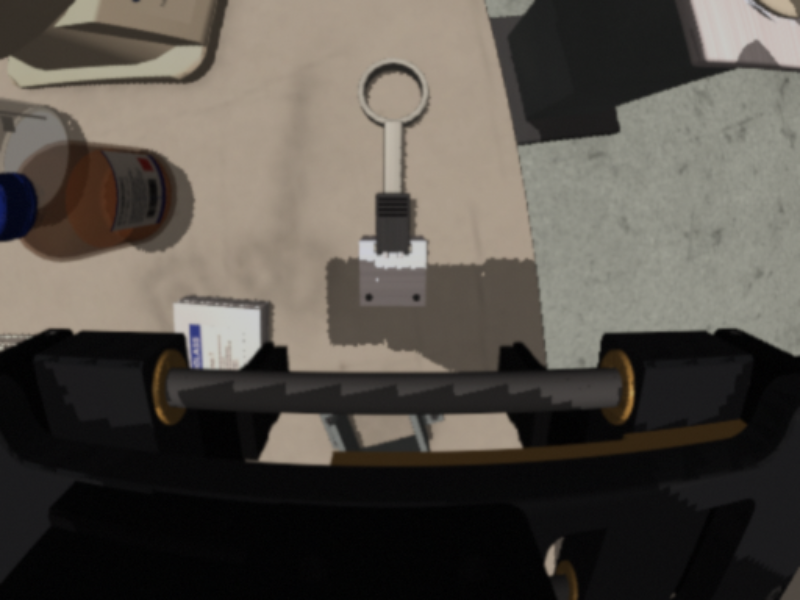

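The arm lies flat: block corners at about (360,238) to (427,305), lever at (393,222), ring at (393,93).

Run:
```python
from h import *
c=dict(np.load("w2.npz"));P=wpts(c);Z=P[...,2];u,v=np.meshgrid(np.arange(512),np.arange(384))
ring=(u>225)&(u<278)&(v>34)&(v<82)&(Z>.008)&(Z<.05)
ring&=(P[...,2]<.03)
(x,y),rad=cv2.minEnclosingCircle(np.argwhere(ring&(v<80))[:,::-1].astype(np.float32));print(x,y,rad,"ringz",np.percentile(Z[ring],[50,90]))
R=onplane(c,x,y,.024);print("ring",R)
blk=(u>220)&(u<285)&(v>150)&(v<203)&(Z>.034)&(Z<.05)
q=P[blk];print("block z",np.median(q[:,2]),blk.sum())
m=blk.astype(np.uint8);m=cv2.morphologyEx(m,cv2.MORPH_OPEN,np.ones((5,5)))
print(cv2.boundingRect(m))
pp=onplane(c,u[m>0].astype(float),v[m>0].astype(float),.042)[:,:2]*1000
rect=cv2.minAreaRect(pp.astype(np.float32));print("rect",rect)
for row in range(84,120,4):
    k=(v==row)&(u>235)&(u<270)&(Z>.012);uu=u[k];print(row,uu.min(),uu.max(),onplane(c,(uu.min()+uu.max())/2,float(row),.032).round(4))
for row in (170,180,190):
    k=(m>0)&(v==row);uu=u[k];print(row,uu.min(),uu.max(),onplane(c,(uu.min()+uu.max())/2,float(row),.042).round(4))
# post from old top view
for n in("scene","top"):
    cc=dict(np.load(n+".npz"));P=np.load(n+"_P.npy")
    X,Y,Zz=np.moveaxis(P,-1,0);reg=(X>.36)&(X<.54)&(Y>-.2)&(Y<.03)
    pl=P[reg&(Zz>.006)&(Zz<.014)];print(n,"plate",cv2.minAreaRect((pl[:,:2]*1000).astype(np.float32)),np.median(pl[:,2]))
```

```text
251.19564819335938 59.130435943603516 23.026809692382812 ringz [0.02368328 0.02509913]
ring [0.46698992 0.17204093 0.024     ]
block z 0.0421780952508759 1647
(230, 153, 43, 43)
rect ((494.1613464355469, 308.71063232421875), (50.36473846435547, 50.099815368652344), 78.84757232666016)
84 245 257 [0.4735 0.2038 0.032 ]
88 245 268 [0.468  0.2098 0.032 ]
92 245 257 [0.4753 0.2133 0.032 ]
96 246 257 [0.4757 0.2182 0.032 ]
100 246 257 [0.4766 0.2229 0.032 ]
104 246 257 [0.4775 0.2276 0.032 ]
108 246 257 [0.4785 0.2323 0.032 ]
112 246 257 [0.4794 0.237  0.032 ]
116 246 257 [0.4803 0.2417 0.032 ]
170 230 272 [0.4931 0.3038 0.042 ]
180 230 272 [0.4954 0.3155 0.042 ]
190 230 271 [0.4983 0.3273 0.042 ]
scene plate ((470.1512756347656, -88.58651733398438), (162.7492218017578, 144.349853515625), 79.75652313232422) 0.009863565436588617
top plate ((456.71832275390625, -86.16139221191406), (166.5472412109375, 226.32693481445312), 0.09747627377510071) 0.009376820218796489
```

In the tool's units: 0.14 m is 5.6, 0.005 m is 0.2.

```bash
python3 steer.py '[{"aperture":1,"tx":0.2,"ty":-0.04,"tz":1.2,"az":0.2},{"aperture":1,"tx":0.2,"ty":-0.04,"tz":3,"az":0.2},{"aperture":1,"tx":0.2,"ty":-0.04,"tz":4.8,"az":0.2},{"aperture":1,"tx":0.2,"ty":-0.04,"tz":5.6,"az":0.2},{"aperture":1,"tx":0.2,"ty":-0.04,"tz":5.6,"az":0.2},{"aperture":1,"tx":0.2,"ty":-0.04,"tz":5.6,"az":0.2}]'; python3 -c "
from h import *
go([.4942,.3087,.006],-101.2)"
```

```text
time_s: 7.6
tcp_pos: [0.4938, 0.3068, 0.0843]
ee_rot: [[-0.197, -0.98, -0.001], [-0.98, 0.197, -0.001], [0.002, 0.0, -1.0]]
wrist_force: [0.6, 1.1, 0.8]
gripper_width: 0.999
gripper_force: 0.0
t 7.6 tcp [0.4938 0.3068 0.0843] shift [-0.0021 -0.      0.0783] rz -0.16 tilt [-0.0007 -0.0015] F [0.6 1.1 0.8] w 0.999 0.0 j6 -59.20345816378451
```

In the tool's units: 0.078 m is 3.12, 0.075 m is 3.

```bash
python3 steer.py '[{"aperture":1,"tx":-0.04,"tz":0.8},{"aperture":1,"tx":-0.04,"tz":1.8},{"aperture":1,"tx":-0.04,"tz":2.6},{"aperture":1,"tx":-0.04,"tz":3},{"aperture":1,"tx":-0.04,"tz":3.12},{"aperture":1,"tx":-0.04,"tz":3.12}]'; python3 steer.py '[{"aperture":0.3},{"aperture":0},{"aperture":0},{"aperture":0},{"aperture":0},{"aperture":0}]';  python3 steer.py '[{"aperture":0,"tz":-0.4},{"aperture":0,"tz":-1.2},{"aperture":0,"tz":-2.4},{"aperture":0,"tz":-3.6},{"aperture":0,"tz":-4.8},{"aperture":0,"tz":-6},{"aperture":0,"tz":-6.2},{"aperture":0,"tz":-6.2}]'
```

```text
time_s: 8.2
tcp_pos: [0.4947, 0.3091, 0.0075]
ee_rot: [[-0.197, -0.98, 0.001], [-0.98, 0.197, 0.001], [-0.001, -0.001, -1.0]]
wrist_force: [0.7, -0.0, 0.2]
gripper_width: 0.998
gripper_force: 0.0
time_s: 8.8
tcp_pos: [0.4939, 0.3087, 0.0066]
ee_rot: [[-0.197, -0.98, -0.0], [-0.98, 0.197, 0.0], [0.0, 0.0, -1.0]]
wrist_force: [-1.0, -0.3, 1.3]
gripper_width: 0.571
gripper_force: 30.0
time_s: 9.6
tcp_pos: [0.4938, 0.3088, 0.1619]
ee_rot: [[-0.197, -0.98, 0.0], [-0.98, 0.197, 0.002], [-0.002, 0.0, -1.0]]
wrist_force: [-0.7, 0.2, -3.3]
gripper_width: 0.575
gripper_force: 30.0
```

In the tool's units: 0.305 m is 12.2, 0.2 m is 8.

```bash
python3 steer.py '[{"aperture":0,"tx":1.2,"ty":0.2,"tz":-0.8},{"aperture":0,"tx":2.8,"ty":0.4,"tz":-1.6},{"aperture":0,"tx":4.4,"ty":0.72,"tz":-2.4},{"aperture":0,"tx":6.2,"ty":1,"tz":-3.2},{"aperture":0,"tx":8,"ty":1.28,"tz":-4},{"aperture":0,"tx":9.8,"ty":1.6,"tz":-4.4},{"aperture":0,"tx":11.4,"ty":1.92,"tz":-4.4},{"aperture":0,"tx":12.2,"ty":2,"tz":-4.4}]';python3 steer.py '[{"aperture":0},{"aperture":0},{"aperture":0}]'
python3 - <<'E'
from h import *
c=r.capture("wrist");np.savez("w3.npz",**c);cv2.imwrite("pics/w3.png",cv2.resize(c["pixels"],(800,600))[...,::-1]);c=r.capture("top");np.savez("top3.npz",**c)
E
```

```text
time_s: 10.4
tcp_pos: [0.3818, 0.017, 0.2695]
ee_rot: [[-0.199, -0.98, -0.005], [-0.98, 0.199, -0.001], [0.002, 0.004, -1.0]]
wrist_force: [0.5, 0.3, -4.4]
gripper_width: 0.571
gripper_force: 30.0
time_s: 10.7
tcp_pos: [0.385, 0.02, 0.2705]
ee_rot: [[-0.196, -0.981, -0.002], [-0.981, 0.196, -0.001], [0.001, 0.002, -1.0]]
wrist_force: [0.0, 0.5, -3.4]
gripper_width: 0.57
gripper_force: 30.0
```

View pics/w3.png

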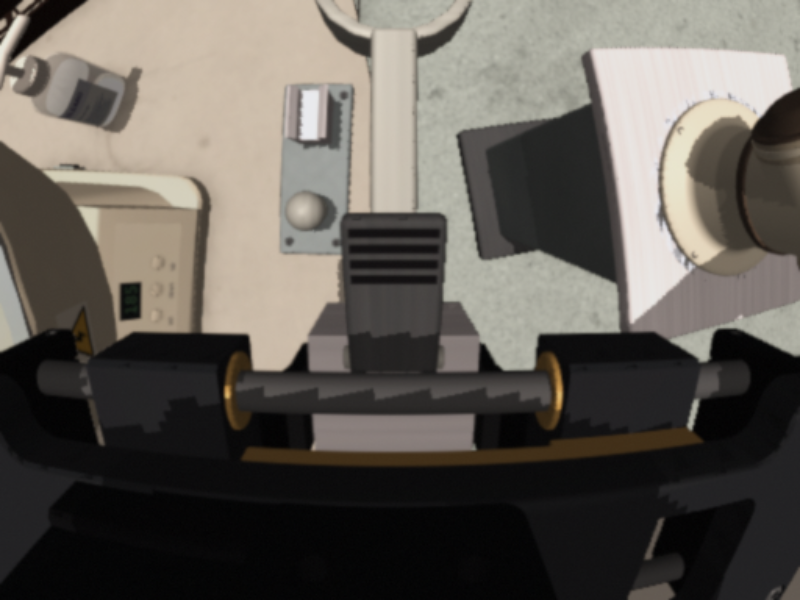

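The wrist view shows the post clear of the held arm: ball at (305,211), cradle at (306,113), and plate corners from (280,83) to (353,253).

```bash
cat > post.py <<'E'
from h import *
import sys
from scipy.optimize import least_squares
c=dict(np.load(sys.argv[1]));P=wpts(c);Z=P[...,2]
b0=np.array([.444,-.047])
near=np.hypot(P[...,0]-b0[0],P[...,1]-b0[1])<.03
q=P[near&(Z>.045)&(Z<.072)]
f=least_squares(lambda p:np.linalg.norm(q-p,axis=1)-.017,[*b0,.049],loss="soft_l1",f_scale=.001);print("ball",f.x.round(4),len(q),np.abs(f.fun).mean())
B=f.x
# silhouette: tangent-cone axis from mask of pts above .036 around
m=(near&(Z>.03)).astype(np.uint8);cn=max(cv2.findContours(m,0,1)[0],key=len)[:,0].astype(float)
o=c["world_from_camera"][:3,3];d=wdir(c,cn[:,0],cn[:,1]);d/=np.linalg.norm(d,axis=1)[:,None]
# rays tangent: distance to centre = .017 , z fixed
g=least_squares(lambda p:np.linalg.norm(np.cross(d,np.r_[p,.049]-o),axis=1)-.0165,B[:2],loss="soft_l1",f_scale=.001);print("ball sil",g.x.round(4),np.abs(g.fun).mean())
u,v=np.meshgrid(np.arange(512),np.arange(384))
rg=np.hypot(P[...,0]-.437,P[...,1]+.085)<.11
pm=rg&(Z>.006)
m=cv2.morphologyEx(pm.astype(np.uint8),cv2.MORPH_OPEN,np.ones((5,5)))
n,l,st,ce=cv2.connectedComponentsWithStats(m);k=l[tuple(np.argwhere(near&(m>0))[0])]
pp=P[(l==k)&(Z<.014)&(Z>.006)][:,:2]*1000
R=cv2.minAreaRect(pp.astype(np.float32));print("plate",R)
cr=P[rg&(Z>.055)&(np.hypot(P[...,0]-B[0],P[...,1]-B[1])>.04)];print("cradle wall",cv2.minAreaRect((cr[:,:2]*1000).astype(np.float32)),np.percentile(cr[:,2],90))
sd=P[rg&(Z>.038)&(Z<.048)&(np.hypot(P[...,0]-B[0],P[...,1]-B[1])>.05)];
print("saddle",np.median(sd,0),cv2.minAreaRect((sd[:,:2]*1000).astype(np.float32)))
for nm,cc in(("cr",np.array(cv2.minAreaRect((cr[:,:2]*1000).astype(np.float32))[0])/1000),("sad",sd[:,:2].mean(0))): print(nm,"yaw",np.degrees(np.arctan2(*(cc-g.x)[::-1])))
go([B[0],B[1],.14],-101.2)
E
python3 post.py w3.npz
```

```text
ball [ 0.4472 -0.0452  0.0491] 521 0.00045329966561250305
ball sil [0.7374 0.0565] 0.05588648043064269
plate ((437.9751892089844, -81.92184448242188), (160.47337341308594, 64.82835388183594), 76.31907653808594)
cradle wall ((404.1811828613281, -53.676734924316406), (170.60015869140625, 112.392822265625), 76.42682647705078) 0.432963633727781
saddle [ 0.42823894 -0.12353624  0.04395674] ((425.225830078125, -122.51515197753906), (44.72746658325195, 27.74715232849121), 71.25093841552734)
cr yaw -161.69912018179264
sad yaw -149.82005841332833
t 10.8 tcp [0.3852 0.0202 0.2709] shift [ 0.0519 -0.0737  0.1308] rz -0.09 tilt [-0.0015 -0.0004] F [-0.  -0.3 -2.2] w 0.572 30.0 j6 -38.74406170238807
```

Run:
```python
from h import *
c=dict(np.load("w3.npz"));P=wpts(c);s=r.sense();R=np.array(s["ee_rot"]);Q=(P-s["tcp_pos"])@R
u,v=np.meshgrid(np.arange(512),np.arange(384))
k=(abs(Q[...,1])<.012)&(Q[...,2]<.02)&(Q[...,2]>-.1)&(Q[...,0]>.05)&(v<200)
for a in(.065,.075,.085,.095,.105):
    t=Q[k&(abs(Q[...,0]-a)<.003)&(Q[...,2]>-.035)];print(a,len(t),(t[:,1].min()+t[:,1].max())/2,np.median(t[:,2]))
go([.4471,-.0451,.12],-103.7)
```

```text
0.065 413 -0.0001884859316970992 -0.025053062831392633
0.075 393 -0.0006238214136157997 -0.02494465111908292
0.085 374 -0.0004203133971056026 -0.024851673861033347
0.095 379 -0.00014168829073439842 -0.024864209135901264
0.105 360 -0.0003618284115542141 -0.02493290321457185
t 10.8 tcp [0.3852 0.0202 0.2709] shift [ 0.0518 -0.0737  0.1508] rz 2.41 tilt [-0.0015 -0.0004] F [-0.  -0.3 -2.2] w 0.572 30.0 j6 -38.74406170238807
```

```bash
python3 steer.py '[{"aperture":0,"tx":0.6,"ty":-0.8,"tz":1.2,"az":1},{"aperture":0,"tx":1.4,"ty":-2,"tz":2.8,"az":2},{"aperture":0,"tx":2.08,"ty":-2.96,"tz":4.4,"az":2.4},{"aperture":0,"tx":2.08,"ty":-2.96,"tz":5.6,"az":2.4},{"aperture":0,"tx":2.08,"ty":-2.96,"tz":6,"az":2.4},{"aperture":0,"tx":2.08,"ty":-2.96,"tz":6,"az":2.4},{"aperture":0,"tx":2.08,"ty":-2.96,"tz":6,"az":2.4},{"aperture":0,"tx":2.08,"ty":-2.96,"tz":6,"az":2.4}]'; python3 -c "
from h import *
go([.4471,-.0451,.037],-103.7)"
```

```text
time_s: 11.6
tcp_pos: [0.4488, -0.0452, 0.1236]
ee_rot: [[-0.236, -0.972, 0.004], [-0.972, 0.236, 0.001], [-0.002, -0.004, -1.0]]
wrist_force: [0.9, 0.6, -3.0]
gripper_width: 0.571
gripper_force: 30.0
t 11.6 tcp [ 0.4488 -0.0452  0.1236] shift [0.0004 0.0021 0.0866] rz 0.05 tilt [0.0045 0.0007] F [ 0.9  0.6 -3. ] w 0.571 30.0 j6 -28.686721529309516
```

In the tool's units: 0.03 m is 1.2, 0.02 m is 0.8.

```bash
python3 steer.py '[{"aperture":0,"tz":0.4},{"aperture":0,"tz":0.8},{"aperture":0,"tz":1.2},{"aperture":0,"tz":1.2},{"aperture":0,"tz":1.2},{"aperture":0,"tz":1.2}]'; for i in 1 2; do python3 -c "
from h import *
r.capture('top');go([.4471,-.0451,.037],-103.7)"; done
```

```text
time_s: 12.2
tcp_pos: [0.4477, -0.0461, 0.0917]
ee_rot: [[-0.237, -0.971, 0.001], [-0.971, 0.237, -0.0], [-0.0, -0.001, -1.0]]
wrist_force: [0.8, 0.6, -3.7]
gripper_width: 0.571
gripper_force: 30.0
t 12.25 tcp [ 0.4477 -0.0461  0.0918] shift [-0.0008  0.0008  0.0548] rz -0.04 tilt [0.0007 0.    ] F [ 0.2  0.7 -2.9] w 0.57 30.0 j6 -28.683909764214242
t 12.3 tcp [ 0.4477 -0.046   0.0918] shift [-0.0008  0.0008  0.0548] rz -0.04 tilt [0.0008 0.0001] F [-1.  -0.3 -3.3] w 0.574 30.0 j6 -28.682181459610135
```

In the tool's units: 0.02 m is 0.8, 0.026 m is 1.04.

```bash
python3 steer.py '[{"aperture":0,"tx":-0.04,"ty":0.04,"tz":0.2},{"aperture":0,"tx":-0.04,"ty":0.04,"tz":0.48},{"aperture":0,"tx":-0.04,"ty":0.04,"tz":0.68},{"aperture":0,"tx":-0.04,"ty":0.04,"tz":0.8},{"aperture":0,"tx":-0.04,"ty":0.04,"tz":0.92},{"aperture":0,"tx":-0.04,"ty":0.04,"tz":1.04},{"aperture":0,"tx":-0.04,"ty":0.04,"tz":1.04}]'; python3 -c "
from h import *
go([.4471,-.0451,.037],-103.7)"
```

```text
time_s: 13.0
tcp_pos: [0.4464, -0.0449, 0.0652]
ee_rot: [[-0.238, -0.971, -0.001], [-0.971, 0.238, -0.0], [0.0, 0.001, -1.0]]
wrist_force: [-0.4, -0.3, -3.1]
gripper_width: 0.57
gripper_force: 30.0
t 13.0 tcp [ 0.4464 -0.0449  0.0652] shift [ 0.     -0.0008  0.0282] rz -0.05 tilt [-0.0008 -0.0002] F [-0.4 -0.3 -3.1] w 0.57 30.0 j6 -28.868890517440953
```

```bash
python3 steer.py '[{"aperture":0,"ty":-0.02,"tz":0.12},{"aperture":0,"ty":-0.02,"tz":0.24},{"aperture":0,"ty":-0.02,"tz":0.36},{"aperture":0,"ty":-0.02,"tz":0.48},{"aperture":0,"ty":-0.02,"tz":0.48}]'; python3 steer.py '[{"aperture":0,"tz":0.12},{"aperture":0,"tz":0.24},{"aperture":0,"tz":0.36},{"aperture":0,"tz":0.44},{"aperture":0,"tz":0.44}]'; python3 -c "
from h import *
go([.4471,-.0451,.037],-103.7)"
```

```text
time_s: 13.5
tcp_pos: [0.4467, -0.0451, 0.0531]
ee_rot: [[-0.238, -0.971, -0.001], [-0.971, 0.238, -0.0], [0.001, 0.001, -1.0]]
wrist_force: [0.4, 0.2, -3.5]
gripper_width: 0.575
gripper_force: 30.0
time_s: 14.0
tcp_pos: [0.4468, -0.045, 0.0422]
ee_rot: [[-0.238, -0.971, -0.001], [-0.971, 0.238, -0.0], [0.0, 0.001, -1.0]]
wrist_force: [0.6, -0.7, -2.7]
gripper_width: 0.572
gripper_force: 30.0
t 14.0 tcp [ 0.4468 -0.045   0.0422] shift [-0.     -0.0003  0.0052] rz -0.05 tilt [-0.0008 -0.0002] F [ 0.6 -0.7 -2.7] w 0.572 30.0 j6 -28.836672260732186
```

In the tool's units: 0.004 m is 0.16, 0.0035 m is 0.14.

```bash
python3 steer.py '[{"aperture":0,"tz":0.04},{"aperture":0,"tz":0.08},{"aperture":0,"tz":0.12},{"aperture":0,"tz":0.14},{"aperture":0,"tz":0.16},{"aperture":0,"tz":0.16}]'; python3 steer.py '[{"aperture":0,"tz":0.02},{"aperture":0,"tz":0.04},{"aperture":0,"tz":0.04}]';python3 steer.py '[{"aperture":0,"tz":0.02},{"aperture":0,"tz":0.04},{"aperture":0,"tz":0.04}]'
```

```text
time_s: 14.6
tcp_pos: [0.4471, -0.045, 0.0385]
ee_rot: [[-0.238, -0.971, -0.0], [-0.971, 0.238, -0.0], [0.0, 0.0, -1.0]]
wrist_force: [0.1, -0.3, -4.4]
gripper_width: 0.576
gripper_force: 30.0
time_s: 14.9
tcp_pos: [0.447, -0.045, 0.0375]
ee_rot: [[-0.238, -0.971, -0.0], [-0.971, 0.238, -0.0], [0.0, 0.0, -1.0]]
wrist_force: [1.3, -0.6, -2.8]
gripper_width: 0.571
gripper_force: 30.0
time_s: 15.2
tcp_pos: [0.4471, -0.045, 0.0365]
ee_rot: [[-0.238, -0.971, -0.0], [-0.971, 0.238, -0.0], [0.0, 0.0, -1.0]]
wrist_force: [-1.1, 0.6, -3.4]
gripper_width: 0.574
gripper_force: 30.0
```

No contact yet, so I'll continue in half-millimetre steps.

```bash
python3 steer.py '[{"aperture":0,"tz":0.02},{"aperture":0,"tz":0.04},{"aperture":0,"tz":0.04}]'; python3 steer.py '[{"aperture":0,"tz":0.02},{"aperture":0,"tz":0.02}]'
```

```text
time_s: 15.5
tcp_pos: [0.4472, -0.045, 0.0363]
ee_rot: [[-0.237, -0.971, 0.0], [-0.971, 0.237, -0.0], [0.0, -0.0, -1.0]]
wrist_force: [-2.8, -0.1, 4.2]
gripper_width: 0.573
gripper_force: 30.0
time_s: 15.7
tcp_pos: [0.4472, -0.045, 0.0362]
ee_rot: [[-0.237, -0.971, 0.0], [-0.971, 0.237, -0.0], [0.0, -0.0, -1.0]]
wrist_force: [-4.1, 1.4, 9.1]
gripper_width: 0.572
gripper_force: 30.0
```

The socket is home: the descent stopped at z 0.0362 with about 12 N. I'll release and rise.

Careful with the scale: shifts go in units of 25 mm. That gives: -0.0008 m is -0.032.

```bash
python3 steer.py '[{"aperture":0,"tz":-0.032},{"aperture":0.7,"tz":-0.032},{"aperture":1,"tz":-0.032},{"aperture":1,"tz":-0.032},{"aperture":1,"tz":-0.032},{"aperture":1,"tz":-0.032}]'; python3 steer.py '[{"aperture":1,"tz":-0.4},{"aperture":1,"tz":-1.2},{"aperture":1,"tz":-2.4},{"aperture":1,"tz":-3.6},{"aperture":1,"tx":-1.2,"tz":-5.2},{"aperture":1,"tx":-2.4,"tz":-6.8},{"aperture":0.5,"tx":-2.8,"tz":-7.2},{"aperture":0,"tx":-2.8,"tz":-7.2}]'
python3 - <<'E'
from h import *
r.capture("top");go([.4343,-.0976,.115],-103.7)
c=r.capture("wrist");np.savez("w4.npz",**c);cv2.imwrite("pics/w4.png",cv2.resize(c["pixels"],(800,600))[...,::-1])
E
```

```text
time_s: 16.3
tcp_pos: [0.4472, -0.045, 0.0358]
ee_rot: [[-0.238, -0.971, -0.0], [-0.971, 0.238, -0.0], [0.0, 0.0, -1.0]]
wrist_force: [0.3, 0.5, -0.3]
gripper_width: 0.939
gripper_force: 0.0
time_s: 17.1
tcp_pos: [0.465, 0.0244, 0.2183]
ee_rot: [[-0.236, -0.972, 0.005], [-0.972, 0.236, 0.002], [-0.003, -0.005, -1.0]]
wrist_force: [-0.3, -0.4, -0.4]
gripper_width: 0.89
gripper_force: 0.0
t 17.15 tcp [0.4634 0.0234 0.2162] shift [ 0.1246 -0.0003  0.1011] rz 0.0 tilt [0.0007 0.0009] F [ 0.   0.9 -0.5] w 0.852 0.0 j6 -36.69068978092606
```

View pics/w4.png

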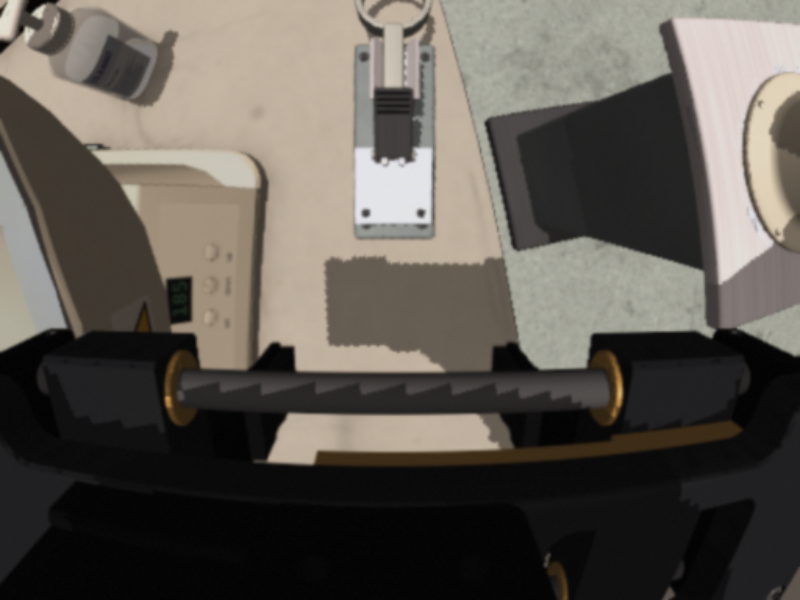

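The arm sits on the post with the bar in the cradle. The block top is at (394,190) and the raised lever's ribbed pad is at (394,100). I'll check the heights.

```bash
cat > chk.py <<'E'
from h import *
import sys
c=dict(np.load(sys.argv[1]));P=wpts(c);Z=P[...,2]
B=np.array([.4471,-.0451]);d=np.array([-.2365,-.9716]);n=np.array([.9716,-.2365])
A=(P[...,:2]-B)@d;L=(P[...,:2]-B)@n
for a in range(-20,125,8):
    for lo,hi,t in((-.006,.006,"mid"),(.016,.022,"side+"),(-.022,-.016,"side-")):
        k=(abs(A-a/1e3)<.003)&(L>lo)&(L<hi)&(Z>-.01)&(Z<.15)
        print(a,t,k.sum(),round(float(np.percentile(Z[k],80))*1e3,1) if k.sum() else None,end=" | ")
    print()
E
python3 chk.py w4.npz
```

```text
-20 mid 55 72.9 | -20 side+ 31 75.2 | -20 side- 33 74.9 | 
-12 mid 66 72.9 | -12 side+ 36 72.7 | -12 side- 36 72.8 | 
-4 mid 69 72.9 | -4 side+ 36 73.0 | -4 side- 35 72.7 | 
4 mid 68 72.6 | 4 side+ 36 72.9 | 4 side- 36 72.7 | 
12 mid 65 78.7 | 12 side+ 30 72.7 | 12 side- 29 72.7 | 
20 mid 75 83.9 | 20 side+ 36 72.6 | 20 side- 36 73.0 | 
28 mid 91 87.1 | 28 side+ 5 10.8 | 28 side- 5 10.9 | 
36 mid 76 90.1 | 36 side+ 24 11.2 | 36 side- 25 10.9 | 
44 mid 89 94.0 | 44 side+ 23 11.3 | 44 side- 24 11.0 | 
52 mid 86 97.1 | 52 side+ 25 11.2 | 52 side- 25 11.2 | 
60 mid 26 98.0 | 60 side+ 24 11.0 | 60 side- 29 11.0 | 
68 mid 33 62.5 | 68 side+ 21 10.8 | 68 side- 17 51.6 | 
76 mid 55 62.6 | 76 side+ 13 11.8 | 76 side- 9 62.2 | 
84 mid 57 62.5 | 84 side+ 13 11.3 | 84 side- 13 61.9 | 
92 mid 57 62.4 | 92 side+ 13 11.1 | 92 side- 14 62.6 | 
100 mid 56 62.4 | 100 side+ 13 11.7 | 100 side- 16 62.0 | 
108 mid 55 62.3 | 108 side+ 10 12.8 | 108 side- 8 12.8 | 
116 mid 24 62.1 | 116 side+ 7 49.6 | 116 side- 4 10.6 | 
124 mid 0 None | 124 side+ 44 53.8 | 124 side- 41 53.8 |
```

In the tool's units: 0.1245 m is 4.98, 0.1 m is 4.

```bash
python3 steer.py '[{"aperture":0,"tx":1.2},{"aperture":0,"tx":2.8,"tz":0.8},{"aperture":0,"tx":4,"tz":2},{"aperture":0,"tx":4.98,"tz":2.8},{"aperture":0,"tx":4.98,"tz":3.4},{"aperture":0,"tx":4.98,"tz":3.4},{"aperture":0,"tx":4.98,"tz":3.4}]'; python3 -c "
from h import *
go([.4343,-.0976,.100],-103.7)"
```

```text
time_s: 17.9
tcp_pos: [0.4333, -0.0985, 0.1301]
ee_rot: [[-0.238, -0.971, -0.003], [-0.971, 0.238, -0.001], [0.001, 0.002, -1.0]]
wrist_force: [0.9, 0.4, 0.7]
gripper_width: 0.173
gripper_force: 0.0
t 17.9 tcp [ 0.4333 -0.0985  0.1301] shift [-0.0012 -0.0008  0.0301] rz -0.09 tilt [-0.0027 -0.0006] F [0.9 0.4 0.7] w 0.173 0.0 j6 -22.071977611829876
```

The block top is at 72.7 mm and the bar top is level at 62.4 mm, so it is fully home. Next I'll press the lever.

In the tool's units: 0.032 m is 1.28, 0.029 m is 1.16.

```bash
python3 steer.py '[{"aperture":0,"tz":0.48},{"aperture":0,"tz":0.8},{"aperture":0,"tz":1.04},{"aperture":0,"tz":1.16},{"aperture":0,"tz":1.28},{"aperture":0,"tz":1.28}]'; python3 steer.py '[{"aperture":0,"tz":0.12},{"aperture":0,"tz":0.24},{"aperture":0,"tz":0.36},{"aperture":0,"tz":0.48},{"aperture":0,"tz":0.48}]'; python3 steer.py '[{"aperture":0,"tz":0.04},{"aperture":0,"tz":0.08},{"aperture":0,"tz":0.08}]'
```

```text
time_s: 18.5
tcp_pos: [0.4344, -0.0978, 0.0989]
ee_rot: [[-0.237, -0.971, 0.0], [-0.971, 0.237, -0.0], [0.0, -0.0, -1.0]]
wrist_force: [-0.5, 0.7, 0.2]
gripper_width: 0.006
gripper_force: 0.0
time_s: 19.0
tcp_pos: [0.4341, -0.0979, 0.0864]
ee_rot: [[-0.238, -0.971, -0.0], [-0.971, 0.238, 0.0], [-0.0, 0.0, -1.0]]
wrist_force: [1.1, -0.7, 0.9]
gripper_width: 0.007
gripper_force: 0.5
time_s: 19.3
tcp_pos: [0.4342, -0.0978, 0.0847]
ee_rot: [[-0.238, -0.971, -0.0], [-0.971, 0.238, 0.0], [-0.0, 0.0, -1.0]]
wrist_force: [-0.5, -1.5, 2.2]
gripper_width: 0.004
gripper_force: 0.9
```

In the tool's units: 0.002 m is 0.08, 0.001 m is 0.04.

```bash
python3 steer.py '[{"aperture":0,"tz":0.04},{"aperture":0,"tz":0.08},{"aperture":0,"tz":0.08}]'; python3 steer.py '[{"aperture":0,"tz":0.02},{"aperture":0,"tz":0.04},{"aperture":0,"tz":0.04}]';python3 steer.py '[{"aperture":0,"tz":0.02},{"aperture":0,"tz":0.04},{"aperture":0,"tz":0.04}]'
```

```text
time_s: 19.6
tcp_pos: [0.4341, -0.0979, 0.0827]
ee_rot: [[-0.238, -0.971, -0.0], [-0.971, 0.238, 0.0], [-0.0, 0.0, -1.0]]
wrist_force: [0.1, -1.3, 1.2]
gripper_width: 0.004
gripper_force: 1.0
time_s: 19.9
tcp_pos: [0.4342, -0.098, 0.082]
ee_rot: [[-0.238, -0.971, -0.0], [-0.971, 0.238, -0.0], [0.0, -0.0, -1.0]]
wrist_force: [0.0, -2.3, 4.0]
gripper_width: 0.004
gripper_force: 2.1
time_s: 20.2
tcp_pos: [0.4344, -0.0981, 0.0817]
ee_rot: [[-0.237, -0.971, 0.001], [-0.971, 0.237, -0.0], [0.0, -0.001, -1.0]]
wrist_force: [-2.7, -2.6, 10.2]
gripper_width: 0.002
gripper_force: 5.1
```

In the tool's units: 0.0012 m is 0.048, 0.0005 m is 0.02.

```bash
python3 steer.py '[{"aperture":0,"tz":0.02},{"aperture":0,"tz":0.048},{"aperture":0,"tz":0.048}]'; python3 steer.py '[{"aperture":0,"tz":-0.2},{"aperture":0,"tz":-1.2},{"aperture":0,"tx":-0.8,"tz":-2.8},{"aperture":0,"tx":-2.4,"tz":-4.4},{"aperture":0,"tx":-4,"tz":-5.2},{"aperture":0,"tx":-4.8,"tz":-5.4},{"aperture":0,"tx":-4.8,"tz":-5.4},{"aperture":0,"tx":-4.8,"tz":-5.4}]'
python3 - <<'E'
from h import *
c=r.capture("wrist");np.savez("w5.npz",**c);cv2.imwrite("pics/w5.png",cv2.resize(c["pixels"],(800,600))[...,::-1])
E
python3 chk.py w5.npz | cut -d'|' -f1
```

```text
time_s: 20.5
tcp_pos: [0.4347, -0.0981, 0.0815]
ee_rot: [[-0.236, -0.972, 0.001], [-0.972, 0.236, -0.001], [0.001, -0.001, -1.0]]
wrist_force: [-3.9, -1.2, 17.7]
gripper_width: 0.002
gripper_force: 8.6
time_s: 21.3
tcp_pos: [0.4618, 0.019, 0.2137]
ee_rot: [[-0.237, -0.972, -0.002], [-0.972, 0.237, 0.0], [0.0, 0.002, -1.0]]
wrist_force: [-1.3, 0.0, 0.0]
gripper_width: 0.006
gripper_force: 0.0
-20 mid 66 72.8 
-12 mid 55 72.7 
-4 mid 66 72.5 
4 mid 66 72.8 
12 mid 71 75.1 
20 mid 83 82.2 
28 mid 79 82.4 
36 mid 74 82.5 
44 mid 75 82.5 
52 mid 75 82.6 
60 mid 78 83.1 
68 mid 33 62.9 
76 mid 57 62.5 
84 mid 56 62.4 
92 mid 55 62.3 
100 mid 57 62.5 
108 mid 56 62.2 
116 mid 18 61.4 
124 mid 0 None
```

View pics/w5.png

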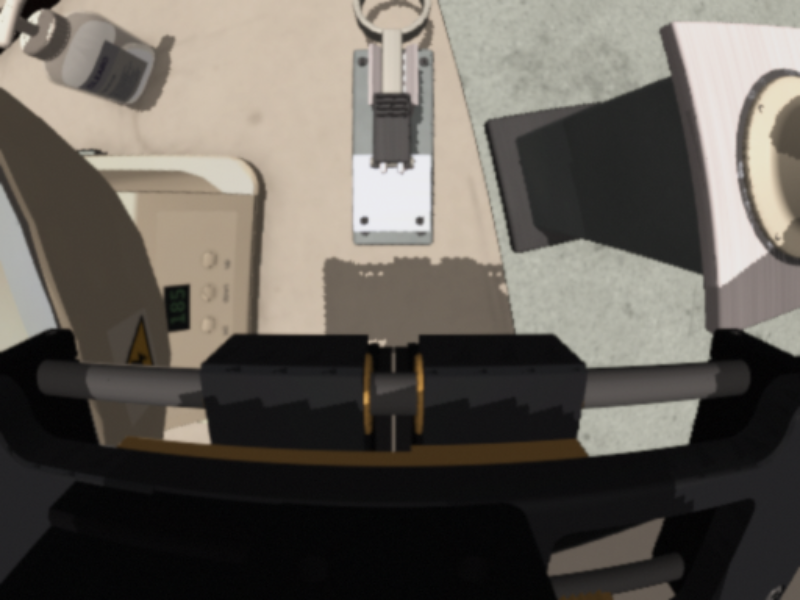

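The lever is level over the bar at 82.5 mm (pad at 392,105), the arm is still seated, and the robot is clear.

```bash
python3 -c "
from station import r
print(r.finish_job())"
```

```text
the job is handed in; nothing more can be done
None
```

The funnel-ring arm is fully home on the ball post with the bar in its cradle, the latch lever is pressed all the way down, nothing else was seen to move, and I handed the job in at about 21 s.

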